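# Centre a small bottle on the pan of an open balance

### The job

The small white bottle with the blue cap stands off-centre, close to the edge, on the little round steel pan of the compact balance. Centre it on the pan by tapping it gently along with the fingertips, without gripping it, lifting it, tipping it over or knocking it off, and leave it standing there. Leave the loose things round the balance alone.

Things in the scene. Friction and masses are not known exactly. Their poses are not given: they have to be found in the camera images.
- bottle: small white plastic bottle with a blue screw cap, 36 mm in diameter and 75 mm tall, straight side wall up to about 45 mm, 35 to 70 g; stands on the balance pan. It slides on the pan when pushed low on its side and tips when pushed high (above about 20 mm). Origin: centre of its underside, z axis up along the bottle
- pan: round flat steel pan of the compact balance, 68 mm in diameter, 6 mm thick with no rim, fixed; its top face lies 45 mm above the bench and 12 mm above the balance's body. A fine engraved circle 44 mm across marks its middle. Origin: centre of the top face, z axis up; its yaw means nothing
- scale: compact white open-pan balance that carries the pan, fixed to the bench, 165 mm long (x) by 116 mm wide (y), display and keys on the lower front part; nothing of it stands higher than 33 mm except the pan. Origin: on the bench directly below the pan's centre, x axis pointing from the display towards the pan; its body reaches from -107 mm to +58 mm in x and to 58 mm either way in y
- dropper_small: bystander: small white bottle with a white cap, 31 mm in diameter, 58 mm tall, loose on the bench. Origin: centre of its underside
- dropper_mid: bystander: white bottle with a red cap, 34 mm in diameter, 66 mm tall, loose on the bench. Origin: centre of its underside
- dish: bystander: flat round culture dish, 58 mm in diameter, 15 mm tall, loose on the bench. Origin: centre of its underside
- beaker: bystander: small clear beaker, 55 mm in diameter, 71 mm tall, loose on the bench. Origin: centre of its underside
- pen: bystander: felt marker, 135 mm long along its y axis, 17 mm thick, loose on the bench. Origin: centre of its underside
There are look-alikes about, which are no part of the job. Leave any orange or yellow look-alike of the bottle alone.

How it is judged:
At the end, for the whole second after the job is handed in: The bottle stands upright (within 3 degrees) and at rest on the pan, its axis within 5 mm of the pan's centre (horizontal distance between bottle and pan below 0.005 m and z of bottle in the frame of pan between -0.003 and 0.003 m and angle between bottle's own z axis and vertical below 0.05 rad and linear speed of bottle below 0.01 m/s); the robot touches nothing.
It fails at once if the bottle is tipped by more than 20 degrees (angle between bottle's own z axis and vertical above 0.35 rad).
It fails at once if the bottle is lifted off the pan (underside's centre more than 10 mm above it) (z of bottle in the frame of pan above 0.01 m).
It fails at once if the bottle falls off the pan (z of bottle in the frame of pan below -0.01 m).
It fails at once if the bottle is gripped or struck: the fingers bear on it with more than 10 N (contact force between the fingers and bottle above 10 N).
It fails at once if a loose thing beside the balance is moved by more than 15 mm (distance of any of dropper_small, dropper_mid, dish, beaker, pen from where it was at the start of the episode above 0.015 m).
It also fails if it takes over 40 s, if anything falls off the work surface, if the arm or the gripper's body presses on something with over 40 N, if the wrist force passes 120 N, or if a joint passes its speed limit or range.

### The arm

A 7-joint arm with a two-finger parallel gripper is mounted at the origin on a cart in front of the work surface, level with it; the furniture and walls round the work are solid. World frame = base frame: x ahead of the robot, y to its left, z up, the work surface at z = 0. Lengths are in m, angles in rad, forces in N, time in s.
With the tool pointing down it reaches from about 0.4 to 0.925 m from the base axis. Payload 5.6 kg.
Tool frame: the origin (TCP) lies where the fingers leave the gripper's body, on its centre line; the fingertips stand 73 mm ahead of it and the grasp point (between the pads) lies 54 mm ahead of it; x points along the fingers, y is the direction in which the jaws open and shut, and the axes are right-handed (so a half turn about x gives the same grasp; the last joint's range is limited). The gripper opens to 85 mm and grips with 20 to 120 N. Pads are 22 mm wide; open, the fingers measure 114 mm over their backs; the gripper's body (76 mm by 85 mm) begins 54 mm behind the grasp point. The pads swing forward as they close: fully open they stand 13 mm farther back than shut.
Start: joints at [-0.043, 0.468, -0.012, 1.603, 0.006, 1.071, -0.056], TCP at [0.65, -0, 0.304] pointing down, gripper open.
Joint ranges: [-2.53, 2.53], [-0.31, 2.02], [-1.57, 1.55], [0.28, 2.44], [-1.29, 4.43], [0.15, 1.84], [-2.92, 2.92]. Speed limits (rad/s): [2.57, 2.57, 3.14, 3.14, 3.14, 3.14, 3.14].

### API

Orientations are given as a unit quaternion [w, x, y, z].
In Python, from station import sensors, optics, arm gives the robot as it stands. The module is installed in compiled form; this text tells all that it offers.
- The arm moves only by the tool drive_tool, never from a script. Its argument "series" is a list that holds one entry, the list of rows, each a list of 7 numbers: the turn, a rotation vector about the tool's x, y, z in degrees, then the shift along the tool's x, y, z in cm, then the gripper command: -1 is shut, 1 is fully open, values between are in proportion. In form: [[[rx, ry, rz, x, y, z, jaw], ...]]. A call has 1 to 5 rows; each row shifts and turns the commanded pose from where the row before left it, along the tool's axes as they then stand; what a row does not reach is not made up. A row lasts 1/12 s, in which the tool goes at most 41.7 mm and 7.16 degrees, less where a joint would pass 70% of its speed; a pose out of reach is approached as far as the arm can. A call with a gripper value outside its range is refused whole. The fingers move at their own pace and stop on an object; "squeeze" is the grip in N (left out, the last holds). Time passes only in rows, so rows that do not move let the fingers close. It gives the time, the measured TCP pose, the force and the opening at its end, in the units of the state.
- sensors.state(): the state, without advancing time (a new reading comes with each control period).
- optics.get_image(name): name is "scene" or "side" or "wrist"; returns a dict with "img" (480x640x3 uint8, blue, green, red), "range_z" (480x640 float32, m along the optical axis (not along the pixel's ray), 0 where there is no reading), "fov_y" (degrees; the focal length in pixels is half the picture's height over the tangent of half this angle, whatever the lens; pixels are square), "cx", "cy" (the principal point, pixels), "k1" (the pictures are not rectified: a ray, as slopes to the right and down, at radius r is drawn at 1 + k1 r^2 times it, then the intrinsics apply), "rvec" (rotation vector, rad) and "tvec" (3), from world to camera coordinates, as OpenCV has them; the wrist camera has in their place "mount" (4x4, takes a point from camera to tool coordinates, whose origin is the TCP and whose axes are the tool frame's). Camera axes: x right, y down, z forward; pixel columns grow to the right and rows downward; lengths in m; the calibration is good to about 2 mm. A picture is of the moment at which its call begins: read the wrist's pose just before it.
- arm.finish_job(): hands the job in, once; it reports no verdict.
The state is a dict: "t": time; "qpos": joint angles; "qvel": joint speeds; "joint_efforts": joint torques, N m; "tcp_pos": TCP position; "ee_rot": TCP orientation; "ft_force": force on the tool from outside, world axes, zero at the start; "moment": the same for the moment, N m; "gripper_width": finger opening in m.
Only numpy, scipy, OpenCV 4.12 (cv2) and the standard library are available. Lean on these libraries where they do the work, as an engineer would, in place of code of your own. Each camera call takes 0.05 s, during which the arm holds its last target. There are 200 camera calls.

## Working session

There is one attempt and no reset: what is moved stays moved. The work goes in short steps, Python scripts to look and compute and a tool call to move; the robot and the scene stay as the last step left them, time stands still between calls to the robot, and variables do not carry over. Pictures are saved under pics/ and viewed, about 8 in all and at most 12, crops included, and the job is handed in when it is done.

Besides the shell and the picture viewer there is one more tool, called after "Call:" as name(argument=value, ...) on one line, values as JSON. drive_tool: Moves the arm, as the interface text tells. Its arguments: {"type":"object","properties":{"series":{"type":"array"},"squeeze":{"type":"number"}},"required":["series"]}

```bash
mkdir -p pics
cat > h.py <<'E'
import numpy as np, cv2
from scipy.spatial.transform import Rotation as R
from station import sensors, optics, arm
def K(d):
    f=240/np.tan(np.radians(d['fov_y'])/2); return f
def grab(name):
    s=sensors.state(); d=optics.get_image(name); d['s']=s
    if 'rvec' in d:
        Rm=cv2.Rodrigues(np.array(d['rvec'],float))[0]; d['Rwc']=Rm.T; d['o']=-Rm.T@np.array(d['tvec']).ravel()
    else:
        q=s['ee_rot']; Rt=R.from_quat([q[1],q[2],q[3],q[0]]).as_matrix(); M=np.array(d['mount'])
        d['Rwc']=Rt@M[:3,:3]; d['o']=Rt@M[:3,3]+np.array(s['tcp_pos'])
    return d
def slopes(d,uv):
    p=(np.atleast_2d(uv).astype(float)-[d['cx'],d['cy']])/K(d); q=p.copy()
    for _ in range(20): q=p/(1+d['k1']*(q**2).sum(1,keepdims=True))
    return q
def plane(d,uv,z):
    q=slopes(d,uv); r=np.c_[q,np.ones(len(q))]@d['Rwc'].T
    return d['o']+r*((z-d['o'][2])/r[:,2])[:,None]
def cloud(d):
    v,u=np.mgrid[:480,:640]; q=slopes(d,np.c_[u.ravel(),v.ravel()]); z=d['range_z'].ravel()
    return (np.c_[q,np.ones(len(q))]*z[:,None]@d['Rwc'].T+d['o']).reshape(480,640,3)
E
python3 - <<'E'
from h import *
ims=[]
for n in ['scene','side','wrist']:
    d=grab(n); cv2.imwrite(f'pics/{n}0.png',d['img']); print(n,d['fov_y'],d['k1'],d['o'].round(3),d['Rwc'][:,2].round(2))
    np.save(f'{n}0.npy',d,allow_pickle=True)
print(d['s'])
E
```

```text
scene 54.72961246949107 -0.014437451856073294 [-0.09   0.785  0.471] [ 0.7  -0.53 -0.47]
side 47.45272411075638 -0.16886080909070011 [ 0.272 -0.169  0.684] [ 0.3   0.58 -0.76]
wrist 59.278738931790464 -0.07394156168984081 [0.649 0.067 0.374] [-0.   -0.27 -0.96]
{'t': 0.1, 'qpos': array([-0.04300048,  0.46829111, -0.0115869 ,  1.60353644,  0.00598523,
        1.07139548, -0.05633408]), 'qvel': array([-0.00127488, -0.00166221, -0.00016933, -0.00280571,  0.00041703,
       -0.00055881, -0.00015578]), 'joint_efforts': array([ 1.06754396e-03, -5.33521950e+01,  2.19214533e-02, -2.51963443e+01,
        1.15740488e-02,  4.25570266e-03,  1.47225879e-06]), 'tcp_pos': array([ 6.49613232e-01, -6.33311451e-05,  3.03030149e-01]), 'ee_rot': array([-0.49959936, -0.49960422, -0.50034066,  0.50045512]), 'ft_force': array([-0.78839755, -0.32438846,  0.36707538]), 'moment': array([-0.00435601, -0.00500651,  0.0331466 ]), 'gripper_width': 0.08539521963655337}
```

View pics/scene0.png

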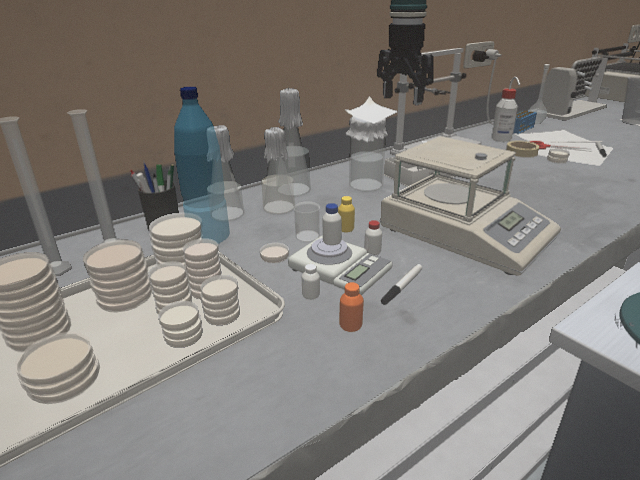

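View pics/side0.png

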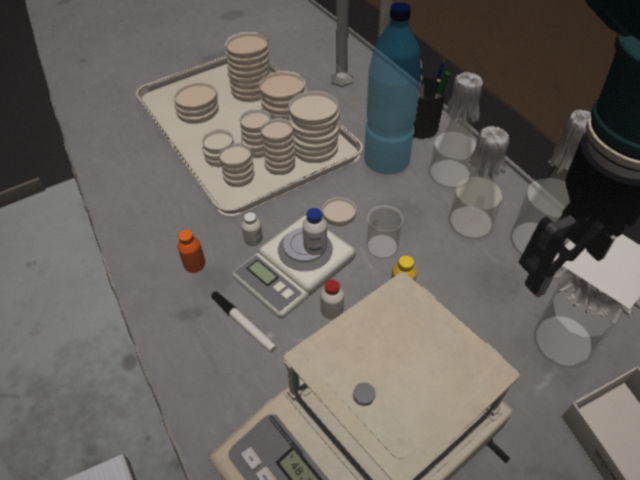

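The scene view shows the bottle at about (332,225) on the pan at (328,248). In the side view they are at (314,232) and (305,245). The beaker, dish, red-cap bottle and small white bottle are around the balance. Next I'll measure from the depth clouds.

Run:
```python
from h import *
for n,b in [('scene',(332,225)),('side',(314,232))]:
    d=np.load(f'{n}0.npy',allow_pickle=True).item(); P=cloud(d)
    hsv=cv2.cvtColor(d['img'],cv2.COLOR_BGR2HSV)
    x0,y0=b; w=np.zeros((480,640),bool); w[y0-80:y0+100,x0-110:x0+110]=1; w&=d['range_z']>0
    blue=w&(hsv[...,0]>105)&(hsv[...,0]<130)&(hsv[...,1]>140)&(P[...,2]>.09)
    q=np.argwhere(blue)[:,::-1]; print(n,'cap px',q.mean(0),len(q),'z max',P[blue][:,2].max(),'pts mean',P[blue].mean(0).round(4))
    z=P[...,2]
    pan=w&(z>.041)&(z<.049)
    c=np.median(P[pan],0); pan&=np.linalg.norm(P[...,:2]-c[:2],axis=2)<.06
    (u,r)=cv2.minEnclosingCircle(P[pan][:,:2].astype(np.float32)); print('pan circ',u,r,pan.sum(),'z',np.median(P[pan][:,2]))
    # pan top outline by contour -> ellipse hull on plane
    bot=w&(z>.055)&(z<.085)&(np.linalg.norm(P[...,:2]-u,axis=2)<.05)
    X=P[bot][:,:2]; 
    from scipy.optimize import least_squares
    f=least_squares(lambda p:np.linalg.norm(X-p,axis=1)-.018,X.mean(0)+.018*(X.mean(0)-d['o'][:2])/np.linalg.norm(X.mean(0)-d['o'][:2]),loss='soft_l1',f_scale=.001); print('bottle',f.x.round(4),len(X),np.abs(f.fun).mean())
    # cluster list
    m=(w&(z>.006)&(z<.2)).astype(np.uint8); k,l,st,ce=cv2.connectedComponentsWithStats(m)
    for i in range(1,k):
        if st[i,4]>40:
            p=P[l==i]; print(ce[i].round(),st[i,4],np.percentile(p,3,0).round(3),np.percentile(p,97,0).round(3))
```

```text
scene cap px [329. 206.] 2 z max 0.12027544548547309 pts mean [0.5159 0.3123 0.1202]
pan circ (0.5127030611038208, 0.2859730124473572) 0.058563828468322754 340 z 0.04540659685171139
bottle [0.5169 0.3054] 267 0.0007963408215681115
[337. 208.] 20289 [ 0.342 -0.096  0.01 ] [0.961 0.416 0.172]
[257. 290.] 906 [0.419 0.466 0.007] [0.624 0.526 0.024]
[401. 284.] 442 [0.348 0.203 0.007] [0.386 0.327 0.017]
[229. 299.] 771 [0.461 0.527 0.008] [0.502 0.562 0.065]
side cap px [313.89380531 213.75221239] 113 z max 0.1229603989201713 pts mean [0.5164 0.3067 0.1201]
pan circ (0.5057654976844788, 0.32249751687049866) 0.03506135568022728 677 z 0.04534237151463505
bottle [0.5169 0.3081] 311 0.0005808443917608715
[266. 171.] 3630 [0.427 0.468 0.006] [0.675 0.603 0.064]
[387. 161.] 872 [0.707 0.412 0.013] [0.768 0.462 0.061]
[329. 276.] 12570 [0.41  0.069 0.014] [0.609 0.384 0.175]
[383. 231.] 1584 [0.603 0.261 0.009] [0.653 0.312 0.071]
[252. 229.] 499 [0.438 0.39  0.008] [0.464 0.41  0.059]
[235. 313.] 567 [0.35  0.237 0.009] [0.383 0.325 0.018]
```

View pics/wrist0.png

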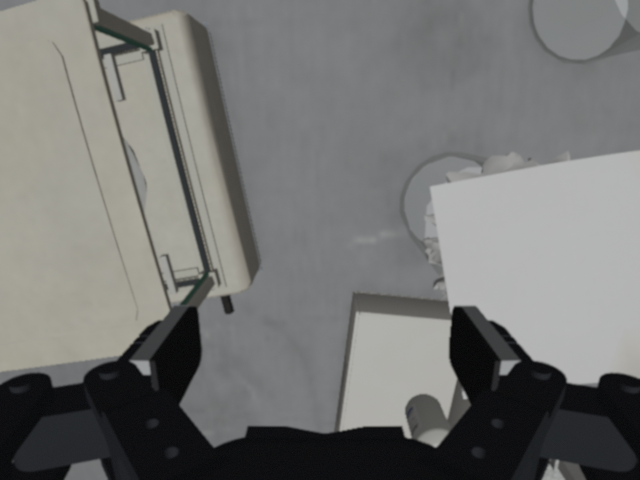

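Bottle: about (0.517, 0.307) in both views. Pan: roughly (0.506, 0.322) from the side view. Before choosing the approach I need a better pan fit, the bystander positions, and the tall structures.

Run:
```python
from h import *
from scipy.optimize import least_squares
H=np.zeros((20,22))
for n in ['scene','side','wrist']:
    d=np.load(f'{n}0.npy',allow_pickle=True).item(); P=cloud(d); hsv=cv2.cvtColor(d['img'],cv2.COLOR_BGR2HSV)
    X=P[d['range_z']>0]; X=X[X[:,2]<.25]
    i=((X[:,0]-.34)/.02).astype(int); j=((X[:,1]-.06)/.02).astype(int); ok=(X[:,0]>.34)&(X[:,1]>.06)&(i<20)&(j<22)
    np.maximum.at(H,(i[ok],j[ok]),X[ok,2])
    if n!='wrist':
        red=((hsv[...,0]<6)|(hsv[...,0]>174))&(hsv[...,1]>140)&(d['range_z']>0)&(P[...,2]>.045)&(P[...,2]<.075)&(P[...,1]<.45)
        print(n,'redcap',P[red].mean(0).round(3),red.sum())
        # pan: points near z .045, edge by angle around guess
        c=np.array([.506,.3225]); m=(np.abs(P[...,2]-.0453)<.004)&(np.linalg.norm(P[...,:2]-c,axis=2)<.045)&(d['range_z']>0)
        p=P[m][:,:2]; a=np.arctan2(*(p-c).T[::-1]); r=np.linalg.norm(p-c,axis=1); E=[]
        for k in range(24):
            s=(a>=-np.pi+k*np.pi/12)&(a<-np.pi+(k+1)*np.pi/12)
            if s.sum()>3: E.append(p[s][r[s].argmax()])
        E=np.array(E); f=least_squares(lambda q:np.linalg.norm(E-q[:2],axis=1)-q[2],[*c,.034],loss='soft_l1',f_scale=.001); print('pan',f.x.round(4),len(E),f.fun.round(4))
print('rows x from .34 step .02, cols y from .06, cm'); print((H*100).round().astype(int))
```

```text
scene redcap [0.494 0.22  0.067] 10
pan [0.5054 0.321  0.034 ] 19 [-0.0007 -0.0008  0.0001 -0.0004  0.0007 -0.0004  0.0015  0.0002 -0.0001
 -0.0008 -0.0003 -0.0005  0.0001  0.0003  0.     -0.0001  0.0004  0.0008
  0.0004]
side redcap [0.495 0.218 0.066] 148
pan [0.5064 0.3223 0.034 ] 16 [ 0.0002 -0.0002  0.0013 -0.0003  0.0002  0.     -0.0001 -0.0003 -0.0002
  0.0011 -0.0003  0.0006 -0.0004  0.0002 -0.0009 -0.0002]
rows x from .34 step .02, cols y from .06, cm
[[ 7  8  7  0  0  0  0  0  0  0  1  2  2  2  0  0  8  8  5  0  0  0]
 [17 17 17  0  0  0  0  2  2  2  2  2  2  0  0  0  6  6  0  0  0  0]
 [18 18 17  0  0  0  2  2  2  2  0  0  2  3  3  0  0  0  0  0  0  0]
 [18 18 17  6  0  0  0  0  2  2  3  3  3  3  3  0  0  0  0  0  0  2]
 [18 18 18  7  0  0  0  0  2  3  3  3  3  3  3  2  4  4  0  0  3  3]
 [18 18 17  7  0  0  0  0  0  3  3  3  3  3  3  3  6  6  0  0  3  1]
 [18 18 17  8  0  0  0  5  4  3  3  3  5  5  5  3  4  6  0  0  3  1]
 [18 18 18 17  0  0  0  7  7  3  3  9 10  5  5  3  0  0  0  0  3  1]
 [18 18 18 17  0  0  0  7  7  0  3 12 12 10  5  3  3  0  0  0  3  1]
 [18 18 18 17  7  0  0  0  0  0  3 12 12 10  5  3  3  0  0  0  3  1]
 [17 17 17 17  8  0  0  0  0  0  3  3  4  3  3  3  3  0  0  0  3  1]
 [ 8  8  8  7  0  0  0  0  0  0  3  3  3  3  0  2  2  0  0  0  3  2]
 [ 0  0  0  0  0  0  8  8  0  0  0  7  0  0  2  2  2  2  0  0  3  2]
 [ 0  0  0  0  0  0  8  8  0  7  7  7  7  0  2  2  2  2  0  0  3  2]
 [ 0  0  0  0  0  0  5  0  0  7  7  0  7  0  0  2  2  2  0  0  3  2]
 [ 0  0  0  0  0  0  0  0  0  0  7  7  7  0  0  1  0  0  0  0  2  2]
 [ 0  0  0  0  0  0  0  0  0  0  0  0  0  0  0  0  0  0  0  0  2  3]
 [ 0  0  0  0  0  0  0  0  0  0  0  0  0  0  0  0  0  0  0  0  0  3]
 [ 0  0  0  0  0  0  0  0  0  0  0  0  0  0  0  0  0  0 25 25 25 23]
 [ 0  0  0  0  0  0  0  0  0  0  0  0  0  0  1  0  0 23 25 25 25 25]]
```

Pan centre is about (0.506, 0.3217), with a radius fit of 34.0 mm. The bottle is at (0.517, 0.3075), so it must move about 18 mm along (-0.61, +0.79). I'll push with shut fingertips, yawed -37.5° about tool x and tilted so the tips lead.

Call:
drive_tool(series=[[[-6.25, 0, 0, 0, 0, -3, -1], [-6.25, 0, 0, 0, 0, -3, -1], [-6.25, 0, 0, 0, 0, -3, -1], [-6.25, 0, 0, 0, 0, -3, -1], [-6.25, 0, 0, 0, 0, -2, -1]]], squeeze=20)

```text
t: 0.57
tcp_pos: [0.621, 0.1393, 0.3035]
ee_rot: [0.617, 0.345, 0.618, -0.344]
ft_force: [-0.1, -0.2, -0.6]
gripper_width: 0.0257
```

Call:
drive_tool(series=[[[-6.25, 0, 0, 0, 0, -1, -1], [0, 6.67, 0, 0, 0, 0, -1], [0, 6.67, 0, 0, 0, 0, -1], [0, 6.66, 0, 0, 0, 0, -1], [0, 0, 0, 0, 0, 0, -1]]])

```text
t: 0.98
tcp_pos: [0.6185, 0.1398, 0.3019]
ee_rot: [0.512, 0.364, 0.734, -0.256]
ft_force: [0.2, -2.5, -1.0]
gripper_width: 0.0001
```

```bash
cat >> h.py <<'E'
def Rt(s): q=s['ee_rot']; return R.from_quat([q[1],q[2],q[3],q[0]]).as_matrix()
def tip(s): return np.array(s['tcp_pos'])+Rt(s)@[.073,0,-.011]
def go(target,s=None):
    s=s or sensors.state(); t=tip(s); print('tip',t.round(4),'shift cm',(Rt(s).T@(np.array(target)-t)*100).round(2),'axes',Rt(s).round(2).tolist())
E
python3 - <<'E'
from h import *
u=np.array([-.61,.79]); b=np.array([.517,.3075])
s=sensors.state(); print(s['t'],s['gripper_width'],np.array(s['tcp_pos']).round(4))
go([*(b-u*.05),.15]); go([*(b-u*.05),.057])
E
```

```text
0.9833 8.53123085938073e-05 [0.6185 0.1398 0.3019]
tip [0.597  0.1679 0.2371] shift cm [11.95  2.12 -7.3 ] axes [[-0.21, 0.8, 0.57], [0.27, 0.6, -0.75], [-0.94, -0.0, -0.34]]
tip [0.597  0.1679 0.2371] shift cm [20.68  2.14 -4.1 ] axes [[-0.21, 0.8, 0.57], [0.27, 0.6, -0.75], [-0.94, -0.0, -0.34]]
```

Call:
drive_tool(series=[[[0, 0, 0, 2, 0.53, -1.8, -1], [0, 0, 0, 3, 0.53, -1.8, -1], [0, 0, 0, 3, 0.53, -1.8, -1], [0, 0, 0, 3.5, 0.53, -1.8, -1], [0, 0, 0, 0, 0, 0, -1]]])

```text
t: 1.4
tcp_pos: [0.5616, 0.2481, 0.216]
ee_rot: [0.513, 0.357, 0.739, -0.253]
ft_force: [-1.9, 1.1, 0.5]
gripper_width: 0.0002
```

Run:
```python
from h import *
u=np.array([-.61,.79]); b=np.array([.517,.3075])
go([*(b-u*.05),.057])
d=grab('side'); cv2.imwrite('pics/side1.png',cv2.resize(d['img'][130:350,180:480],None,fx=2,fy=2))
d=grab('wrist'); cv2.imwrite('pics/wrist1.png',d['img'])
```

```text
tip [0.5393 0.2758 0.1513] shift cm [8.46 0.23 4.32] axes [[-0.22, 0.79, 0.58], [0.27, 0.62, -0.74], [-0.94, -0.01, -0.35]]
```

View pics/wrist1.png

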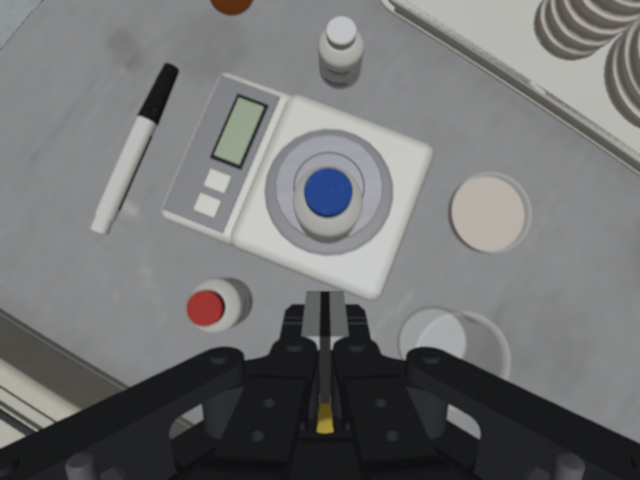

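The wrist view has the pan centred near (330,192), the bottle cap at (328,192) with its base low of centre, and the fingertips at (325,293). The push direction (image up) lines up with the offset. I'll measure the tip geometry and bottle/pan offset in this view before going down.

```bash
cat >> h.py <<'E'
from scipy.optimize import least_squares
def measure(d=None,show=True):
    d=d or grab('wrist'); P=cloud(d); hsv=cv2.cvtColor(d['img'],cv2.COLOR_BGR2HSV); z=P[...,2]; ok=d['range_z']>0; g=np.array([.508,.319])
    near=ok&(np.linalg.norm(P[...,:2]-g,axis=2)<.05)
    cap=(hsv[...,0]>105)&(hsv[...,0]<130)&(hsv[...,1]>140)&near&(z>.116)
    if cap.sum()>20:
        (e,ax,_)=cv2.fitEllipse(cv2.convexHull(np.argwhere(cap)[:,::-1].astype(np.float32))); cp=plane(d,[e],.12)[0]
        print('cap top',P[cap][:,2].mean().round(4),'centre',cp[:2].round(4))
    m=near&(z>.055)&(z<.085)&(hsv[...,2]>90); X=P[m][:,:2]
    if len(X)>50:
        f=least_squares(lambda p:np.linalg.norm(X-p,axis=1)-.018,g,loss='soft_l1',f_scale=.001); print('wall',f.x.round(4),len(X),np.abs(f.fun).mean().round(4))
    m=near&(np.abs(z-.0455)<.004); p=P[m][:,:2]; c=np.array([.506,.3217]); a=np.arctan2(*(p-c).T[::-1]); r=np.linalg.norm(p-c,axis=1); E=[]
    for k in range(36):
        s=(a>=-np.pi+k*np.pi/18)&(a<-np.pi+(k+1)*np.pi/18)&(r<.04)
        if s.sum()>3 and r[s].max()>.03: E.append(p[s][r[s].argmax()])
    E=np.array(E); f=least_squares(lambda q:np.linalg.norm(E-q[:2],axis=1)-q[2],[*c,.034],loss='soft_l1',f_scale=.001); print('pan',f.x.round(4),len(E),np.abs(f.fun).mean().round(4))
    return d
E
python3 - <<'E'
from h import *
d=measure(); P=cloud(d); s=d['s']
q=(P-np.array(s['tcp_pos']))@Rt(s); m=(d['range_z']>0)&(np.abs(q[...,1])<.02)&(np.abs(q[...,2])<.03)&(q[...,0]>.03)&(q[...,0]<.095)
print('finger',m.sum(),'x',np.percentile(q[m][:,0],[90,99,100]).round(4),'y',np.percentile(q[m][:,1],[1,99]).round(4),'z',np.percentile(q[m][:,2],[1,50,99]).round(4))
E
```

```text
cap top 0.1203 centre [0.5179 0.3063]
wall [0.5358 0.2784] 218 0.0033
pan [0.5068 0.3213 0.0338] 33 0.0002
finger 4406 x [0.0614 0.0669 0.0696] y [-0.0137  0.013 ] z [-0.0121 -0.0102  0.0098]
```

Fingertip geometry checks out: tip about 70–73 mm ahead, front face at z = -11 mm. Bottle and pan agree with the earlier numbers. Now I'll go down to pre-contact.

Call:
drive_tool(series=[[[0, 0, 0, 0.5, 0.1, 2.2, -1], [0, 0, 0, 2.6, 0.1, 1.1, -1], [0, 0, 0, 2.6, 0, 1, -1], [0, 0, 0, 2.6, 0, 0, -1], [0, 0, 0, 0, 0, 0, -1]]])

```text
t: 1.97
tcp_pos: [0.5756, 0.2321, 0.124]
ee_rot: [0.513, 0.361, 0.736, -0.256]
ft_force: [-1.2, -0.4, -0.7]
gripper_width: -0.0002
```

Run:
```python
from h import *
u=np.array([-.6,.8]); b=np.array([.5175,.307])
go([*(b-u*.018),.056]); print(sensors.state()['ft_force'])
d=grab('side'); cv2.imwrite('pics/side2.png',cv2.resize(d['img'][150:330,200:440],None,fx=3,fy=3))
measure()
```

```text
tip [0.5537 0.26   0.0592] shift cm [ 1.72 -0.03 -3.78] axes [[-0.21, 0.79, 0.57], [0.27, 0.61, -0.75], [-0.94, -0.01, -0.34]]
[-1.19930331 -0.36489043 -0.7044027 ]
cap top 0.1202 centre [0.5182 0.3058]
wall [0.5367 0.2784] 1158 0.003
pan [0.5069 0.321  0.0338] 27 0.0002
```

View pics/side2.png

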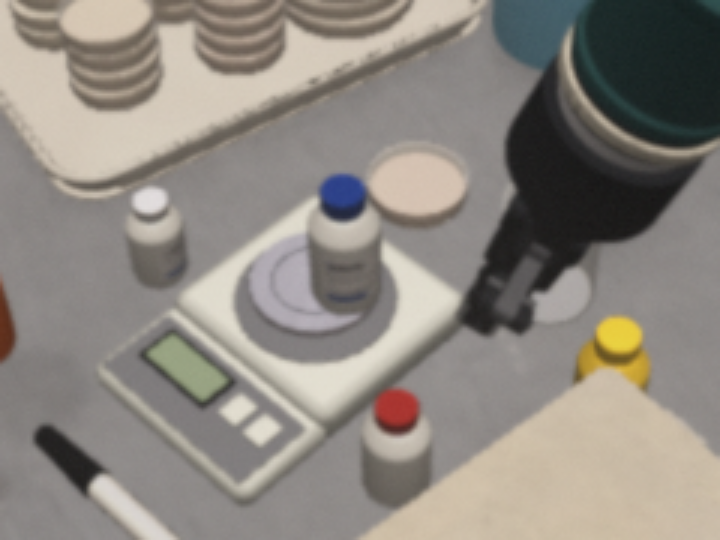

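The side view shows the fingertips at about (500,300) in the crop. They are clear of everything and aimed at the bottle's lower side. I'll move up to a 5 mm gap, then push slowly at 2 mm per row.

Call:
drive_tool(series=[[[0, 0, 0, 0.55, 0, -1.1, -1], [0, 0, 0, 0.5, 0, -1.1, -1], [0, 0, 0, 0.35, 0, -0.7, -1], [0, 0, 0, 0.15, 0, -0.4, -1], [0, 0, 0, 0, 0, 0, -1]]])

```text
t: 2.48
tcp_pos: [0.5544, 0.2644, 0.1254]
ee_rot: [0.515, 0.362, 0.735, -0.252]
ft_force: [0.4, 0.7, 0.4]
gripper_width: 0.0
```

Call:
drive_tool(series=[[[0, 0, 0, 0.05, 0, -0.15, -1], [0, 0, 0, 0.05, 0, -0.15, -1], [0, 0, 0, 0.05, 0, -0.15, -1], [0, 0, 0, 0.07, 0, -0.19, -1], [0, 0, 0, 0.07, 0, -0.19, -1]]])

```text
t: 2.9
tcp_pos: [0.5502, 0.2692, 0.1245]
ee_rot: [0.514, 0.362, 0.735, -0.254]
ft_force: [0.7, 0.6, 0.9]
gripper_width: 0.0001
```

Run:
```python
from h import *
u=np.array([-.6,.8]); b=np.array([.5175,.307])
go([*(b-u*.018),.056]); print(sensors.state()['ft_force'])
d=measure();cv2.imwrite('pics/wrist3.png',d['img'])
```

```text
tip [0.5288 0.2972 0.0596] shift cm [ 0.23 -0.32  0.44] axes [[-0.21, 0.79, 0.57], [0.27, 0.61, -0.75], [-0.94, -0.0, -0.34]]
[0.66552178 0.61112734 0.92125288]
cap top 0.1204 centre [0.5159 0.3082]
wall [0.5429 0.2787] 789 0.0017
pan [0.5067 0.3212 0.0339] 30 0.0001
```

View pics/wrist3.png

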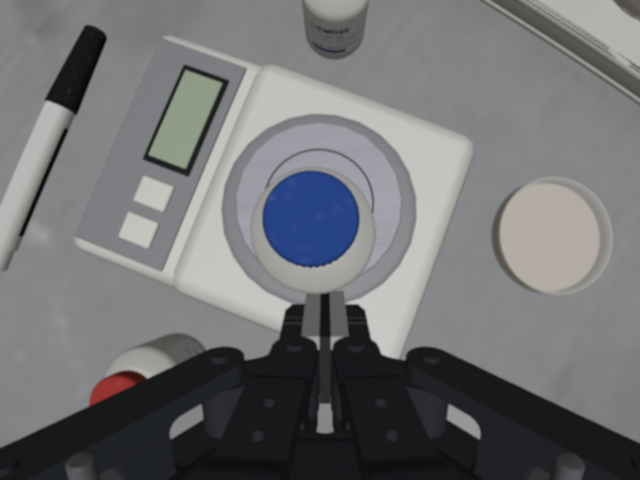

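After about 3 mm of travel the bottle is upright, with the cap at (311,220) and the fingers at (325,295). Contact is about 3.5 mm to the right of the bottle's axis and a bit high, near 14 mm. I'll back off, shift sideways, lower 4 mm and push again.

Call:
drive_tool(series=[[[0, 0, 0, -0.17, 0, 0.47, -1], [0, 0, 0, 0.2, -0.18, 0.07, -1], [0, 0, 0, 0.18, -0.17, 0.07, -1], [0, 0, 0, 0.07, 0, -0.19, -1], [0, 0, 0, 0.07, 0, -0.19, -1]]])

```text
t: 3.37
tcp_pos: [0.5477, 0.2663, 0.1202]
ee_rot: [0.514, 0.362, 0.735, -0.254]
ft_force: [-0.5, 0.5, 0.1]
gripper_width: 0.0003
```

Call:
drive_tool(series=[[[0, 0, 0, 0.07, 0, -0.19, -1], [0, 0, 0, 0.07, 0, -0.19, -1], [0, 0, 0, 0.07, 0, -0.19, -1], [0, 0, 0, 0.07, 0, -0.19, -1], [0, 0, 0, 0, 0, 0, -1]]])

```text
t: 3.78
tcp_pos: [0.5426, 0.2736, 0.1206]
ee_rot: [0.514, 0.362, 0.735, -0.253]
ft_force: [0.1, -0.4, 0.3]
gripper_width: 0.0
```

Run:
```python
from h import *
u=np.array([-.6,.8]); d=measure(); go([.5067-.6*-.018,.3212-.8*.018,.056]); print(sensors.state()['ft_force'])
```

```text
cap top 0.1204 centre [0.5103 0.3144]
wall [0.5355 0.282 ] 949 0.002
pan [0.5067 0.3213 0.0339] 34 0.0001
tip [0.5213 0.3013 0.0557] shift cm [ 0.2   0.03 -0.63] axes [[-0.21, 0.79, 0.57], [0.27, 0.61, -0.75], [-0.94, 0.0, -0.34]]
[ 0.14008069 -0.11808762 -0.45977149]
```

Call:
drive_tool(series=[[[0, 0, 0, 0.06, 0, -0.17, -1], [0, 0, 0, 0.06, 0, -0.17, -1], [0, 0, 0, 0.06, 0, -0.17, -1], [0, 0, 0, 0.06, 0, -0.17, -1], [0, 0, 0, 0, 0, 0, -1]]])

```text
t: 4.25
tcp_pos: [0.5382, 0.2791, 0.1206]
ee_rot: [0.514, 0.362, 0.735, -0.253]
ft_force: [0.6, 0.1, 0.7]
gripper_width: -0.0003
```

Call:
drive_tool(series=[[[0, 0, 0, -0.17, 0, 0.47, -1], [0, 0, 0, -0.35, 0, 0.95, -1], [0, 0, 0, -0.35, 0, 0.95, -1], [0, 0, 0, -0.35, 0, 0.95, -1], [0, 0, 0, 0, 0, 0, -1]]])

```text
t: 4.67
tcp_pos: [0.5627, 0.247, 0.1203]
ee_rot: [0.515, 0.364, 0.733, -0.255]
ft_force: [-0.0, 0.0, 0.1]
gripper_width: -0.0
```

Run:
```python
from h import *
d=measure(); cv2.imwrite('pics/wrist4.png',d['img']); go([.51,.31,.056])
for n in ['side','scene']:
    d=grab(n); P=cloud(d); z=P[...,2]; X=P[(d['range_z']>0)&(z>.055)&(z<.085)&(np.linalg.norm(P[...,:2]-[.508,.319],axis=2)<.028)][:,:2]
    v=X.mean(0)-d['o'][:2]; f=least_squares(lambda p:np.linalg.norm(X-p,axis=1)-.018,X.mean(0)+.018*v/np.linalg.norm(v),loss='soft_l1',f_scale=.001); print(n,'wall',f.x.round(4),np.abs(f.fun).mean().round(4),len(X))
```

```text
cap top 0.1202 centre [0.5063 0.3185]
wall [0.5054 0.3192] 930 0.0001
pan [0.5068 0.321  0.0336] 27 0.0001
tip [0.5403 0.2763 0.0555] shift cm [ 1.49 -0.37 -4.26] axes [[-0.21, 0.8, 0.57], [0.27, 0.61, -0.75], [-0.94, -0.0, -0.34]]
side wall [0.5053 0.321 ] 0.0006 315
scene wall [0.5054 0.3182] 0.0008 287
```

View pics/wrist4.png

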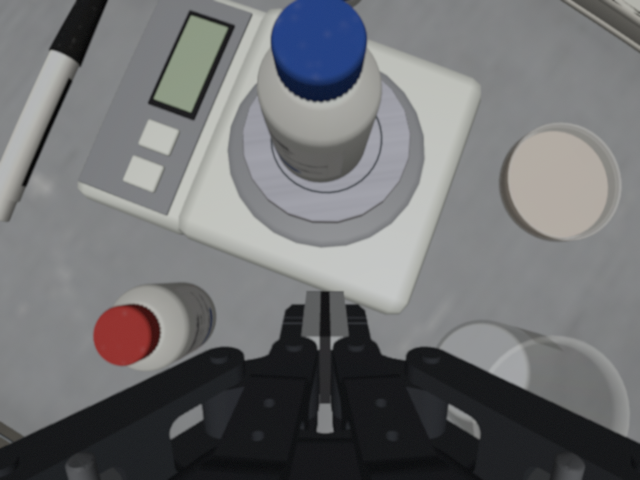

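The bottle stands upright inside the engraved ring, about 2 mm off centre: 2.3 mm in the wrist view, 1.7 mm side, 2.8 mm scene, against a 5 mm limit. No correction is needed. I'll retract, then do one last check and hand in.

Call:
drive_tool(series=[[[0, 0, 0, -2, 0, 0.5, -1], [0, 0, 0, -2.5, 0, 0, -1], [0, 0, 0, -2, 0, 0, -1], [0, 0, 0, 0, 0, 0, -1], [0, 0, 0, 0, 0, 0, -1]]])

```text
t: 5.23
tcp_pos: [0.5769, 0.2296, 0.1811]
ee_rot: [0.515, 0.363, 0.734, -0.253]
ft_force: [0.1, 0.5, -0.4]
gripper_width: 0.0
```

Run:
```python
from h import *
measure(); s=sensors.state(); print(s['t'],s['ft_force']); print(arm.finish_job())
```

```text
cap top 0.1202 centre [0.5063 0.3184]
wall [0.5055 0.3192] 698 0.0002
pan [0.507  0.3213 0.0338] 28 0.0002
5.2833 [-0.72507335  0.21281129  0.17506843]
the job is handed in; nothing more can be done
None
```

The bottle is standing near the middle of the pan, and I have handed the job in at about 5.3 s. I nudged it roughly 16 mm with the shut, tilted fingertips in three slow low pushes. After the first push I backed off, lowered the tips and realigned them, because contact was 3.5 mm off-axis and a bit high.

- **Centring:** the bottle's axis is 2.6 mm from the pan's centre in the last wrist-camera check (limit 5 mm). Just before the final retreat, the wrist, side and scene cameras gave 2.3, 1.7 and 2.8 mm.
- **Upright:** the cap top reads 0.120 m, as it should for a bottle standing on the pan. The cap and wall positions agree within about 1 mm.
- **Arm and surroundings:** the arm was clear of everything, and the wrist force showed only noise. The moves kept clear of the loose things and none looked disturbed in the pictures, but I did not measure their positions again at the end.
- **Checks that failed or disagreed:** the wrist camera's bottle-wall fit was wrong in the early looks (it settled on the wrong points), so I used the cap and the other cameras until it came right. The side and scene cameras differ from each other by about 3 mm in y, in line with their calibration.

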